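# Take the left-hand nut off the powder mill

## Robot

A 6-joint arm with a two-finger parallel gripper is mounted at the origin on the work surface. World frame = base frame: x ahead of the robot, y to its left, z up, the work surface at z = 0. Lengths are in m, angles in degrees, forces in N, time in s.
With the tool pointing down it reaches from about 0.4 to 0.825 m from the base axis. Payload 7 kg.
Tool frame: the origin (TCP) lies on the centre line of the jaws, within the pads' length; the fingertips stand r.tip_reach ahead of it and the grasp point (between the pads) is the TCP (r.tip_reach is the distance from the TCP to the fingertips, in m); z points along the fingers, y is the line along which they close (so a half turn about z gives the same grasp; the last joint's range is limited). The gripper opens to 88 mm and grips with 3 to 60 N. Pads are 19 mm wide; open, the fingers measure 130 mm over their backs; the gripper's body (78 mm by 193 mm) begins 47 mm behind the grasp point.
Start: joints at [16.507, 20.546, 0.682, 0, -70.136, -16.507], TCP at [0.675, -0, 0.246] pointing down, gripper open.
Joint ranges: [-176.03, 176.03], [-82.01, 121.73], [-58.28, 71.71], [-173.87, 95.51], [-174.79, -0.11], [-173.66, 173.66]. Speed limits (degrees/s): [136.94, 136.94, 172.46, 180, 180, 180].

## Interface

Orientations are given as [roll, pitch, yaw] about the fixed x, y, z axes, in that order (R = Rz(yaw) Ry(pitch) Rx(roll)).
In Python, from plant import sensors, cams, r gives the robot as it stands.
- The arm moves only by the tool drive_tool, never from a script. Its argument "rows" is a list of rows, each an object of numbers: "fingers": the gripper's target within -1 to 1 (fully open at 1, half-way at 0, shut at -1); "x", "y", "z": the shift along the tool's x, y, z in m; "spin": the turn about the tool's z in rad. A call has 1 to 10 rows; each row is the pose to reach, as a shift and turn from the pose commanded when the call began, along the tool's axes at that moment; what a row does not reach only later rows make up. A row lasts 1/8 s, in which the tool goes at most 62.5 mm and 10.7 degrees, less where a joint would pass 70% of its speed; a pose out of reach is approached as far as the arm can. A call with a gripper value outside its range is refused whole. The fingers move at their own pace and stop on an object; "newtons" is the grip in N (left out, the last holds). Time passes only in rows, so rows that repeat a pose let the fingers close. It gives the time, the measured TCP pose, the force, the opening and the grip force at its end, in the units of the state.
- sensors.get_state(): the state, without advancing time (a new reading comes with each control period).
- cams.capture(name): name is "scene" or "side" or "wrist"; returns a dict with "pixels" (420x560x3 uint8, red, green, blue), "intrinsics" (3x3 intrinsics, pixels), "k1" (the pictures are not rectified: a ray, as slopes to the right and down, at radius r is drawn at 1 + k1 r^2 times it, then the intrinsics apply), "eye" and "orientation" of the camera in the world; the wrist camera has in their place "T_tool_cam" (4x4, takes a point from camera to tool coordinates, whose origin is the TCP and whose axes are the flange's). Camera axes: x right, y up, looking along -z (the intrinsics and any distortion apply to the point x, -y, -z); pixel columns grow to the right and rows downward; lengths in m; the calibration is good to about 2 mm. A picture is of the moment at which its call begins: read the wrist's pose just before it. There is no depth.
- r.close_job(): hands the job in; it is judged then, once.
The state is a dict: "time_s": time; "joints": joint angles; "qd": joint speeds; "joint_torque": joint torques, N m; "tcp_pos": TCP position; "eef_rot": TCP orientation; "contact_force": force on the tool from outside, world axes, zero at the start; "moment": the same for the moment, N m; "gripper_width": finger opening in m; "gripper_force": force on a finger pad.
Only numpy, scipy, OpenCV 4.12 (cv2) and the standard library are available. Lean on these libraries where they do the work, as an engineer would, in place of code of your own. Each camera call takes 0.05 s, during which the arm holds its last target. There are 200 camera calls.

## Task

The powder mill's burr has to come out for cleaning. Its red tee-handled nut has a reverse (left-hand) thread: unscrew it clockwise, seen from above, by feel, without dragging the lightly braked spindle (and its orange pointer) round with it or forcing the thread, and lift it off once the thread has let go. Set it gently upright over the blue post in the steel parts tray, fully home, let go, and leave everything else where it is.

Things in the scene. Friction and masses are not known exactly. Their poses are not given: they have to be found in the camera images.
- mill: Bench powder mill, fixed to the table: white block 160 (x) x 170 (y) x 80 mm with a grey motor pod 120 x 130 x 85 mm on its -y side. Origin: on the table under the upright spindle's axis, z up.
- spindle_top (a point): Top of the spindle, on its axis, 120 mm above the table, hidden in the nut at first. Two-start LEFT-HAND thread, lead 24 mm (3.8 mm rise per rad clockwise seen from above). It lets go after an unknown 0.8 to 2.2 rad of clockwise turn (maybe two grasps); some 0.2 rad farther on the nut meets a hard stop: lift it there, eased back 0.1 rad at most. Till then it has up to 6 mm of up-down play; anticlockwise it jams.
- pointer (a point): Tip of the orange pointer fixed to the spindle, 53 mm from its axis, above the mill's steel ring, 91.5 mm above the table; at the start it points along the mill's +x. The spindle is held only by a light brake that slips at about 0.35 N m; turning the free nut takes 0.05 to 0.15 N m.
- seat (a point): Centre of the top of the dark burr disc (radius 38 mm) under the nut when pressed fully down, 100 mm above the table. The disc rides on a weak spring that pushes the nut up with 3 to 6 N and rises at most 8 mm.
- nut: The nut, loose, about 140 g. Aluminium hub, a cup open below, outer radius 22, height 27 mm; on it a red bar handle 60 mm long (nut's x), 14 mm thick (y), from 27 to 61 mm above the origin: the grip. Origin: centre of the hub's lower rim, z up; a half turn about z looks the same. Inside, two lugs leave a bore of radius 11.5 mm, 23 mm deep. At the start it is on the spindle.
- post (a point): Foot of the blue parking post, on the tray's floor 4 mm above the table, z up. The post stands at the centre of the tray, radius 8.5 mm, its tapered top 16 mm above this point. When the nut is fully home over it, the nut's origin is at this point (its rim rests on the tray's floor).
- tray: Steel parts tray, fixed, 160 x 160 mm, wall 22 mm high and 4 mm thick, floor 4 mm thick. Origin: underside, centre.
- weight: Brass balance weight, a disc of radius 10 mm, 18 mm high, standing in the tray near a corner; bystander. Origin: centre of its underside.
- amber: Amber bottle, radius 20, height 75 mm, bystander. Origin: centre of its underside.
- jar: White plastic jar, radius 30, height 85 mm, bystander. Origin: centre of its underside.
- reagent: Glass reagent bottle, radius 27, height 90 mm, bystander. Origin: centre of its underside.
- mortar: White ceramic mortar, radius 50, height 60 mm, bystander. Origin: centre of its underside.
- hopper: Steel hopper cup of the mill, radius 50, height 80 mm, bystander. Origin: centre of its underside.
- brush: Brush, 170 mm long, lying, bystander. Origin: at its middle, underside.
- spatula: Steel spatula, 180 mm long, lying, bystander. Origin: at its middle, underside.
Mind the look-alikes: they are no part of the job. There is more than one size of the tray; the one meant has the size given above.

How it is judged (in metres and radians):
On the way:
1. the nut is unscrewed and lifted clear above the spindle, near its axis (z of nut in the frame of mill above 0.123 m and horizontal distance between nut and mill below 0.04 m), for 0.05 s.
At the end, for the whole second after the job is handed in: The nut stands over the post in the tray, within 4.5 mm of its axis, its rim within 3 mm of the tray's floor, upright within 0.08 rad, at rest and released; the spindle's pointer is within 6 mm of where it was (horizontal distance between nut and post below 0.0045 m and z of nut in the frame of post below 0.003 m and angle between nut's own z axis and vertical below 0.08 rad and linear speed of nut below 0.02 m/s and contact force between the fingers and nut below 0.1 N and distance of pointer from where it was at the start of the episode below 0.006 m); the robot touches nothing.
It fails at once if the thread is forced: more than 80 N between nut and mill (contact force between nut and mill above 80 N).
It fails at once if the spindle is dragged round: its pointer's tip moves by more than 6 mm (distance of pointer from where it was at the start of the episode above 0.006 m).
It fails at once if the nut is forced onto the tray or its post: more than 80 N (contact force between nut and tray above 80 N).
It fails at once if a bystander is moved by more than 20 mm (distance of any of weight, amber, jar, reagent, mortar, hopper, brush, spatula from where it was at the start of the episode above 0.02 m).
It also fails if it takes over 72 s, if anything falls off the work surface, if the arm or the gripper's body presses on something with over 40 N, if the wrist force passes 120 N, or if a joint passes its speed limit or range.

## Working session

There is one attempt and no reset: what is moved stays moved. The work goes in short steps, Python scripts to look and compute and a tool call to move; the robot and the scene stay as the last step left them, time stands still between calls to the robot, and variables do not carry over. Pictures are saved under pics/ and viewed, at most 10 in all, crops included, and the job is handed in when it is done.

Besides the shell and the picture viewer there is one more tool, called after "Emit:" as name(argument=value, ...), one argument or row to a line, values as JSON. drive_tool: Moves the arm, as the interface text tells. Its arguments: {"type":"object","properties":{"rows":{"type":"array"},"newtons":{"type":"number"}},"required":["rows"]}

```bash
ls; mkdir -p pics; python3 - <<'E'
from plant import sensors,cams,r
import cv2,numpy as np
s=sensors.get_state();print(s, r.tip_reach)
for n in ("scene","side"):
    c=cams.capture(n);print(n,{k:v for k,v in c.items() if k!="pixels"})
    cv2.imwrite(f"pics/{n}0.png",c["pixels"][...,::-1]);np.save(f"pics/{n}0.npy",c["pixels"])
s=sensors.get_state()
c=cams.capture("wrist");print({k:v for k,v in c.items() if k!="pixels"})
cv2.imwrite("pics/wrist0.png",c["pixels"][...,::-1])
E
```

```text
pics
{'time_s': 0.0, 'joints': array([ 1.65056940e+01,  2.05906119e+01,  6.35272201e-01, -2.01081249e-02,
       -7.01356059e+01, -1.65073862e+01]), 'qd': array([ 0.04968694,  0.0525362 , -0.01942565, -0.01240687,  0.07279317,
        0.02765791]), 'joint_torque': array([-8.00930356e-04, -5.82726967e+01,  2.93058443e+01,  6.99745238e+00,
        6.93249181e-03, -2.06530804e-04]), 'tcp_pos': array([ 6.74554994e-01, -3.46634763e-05,  2.44643371e-01]), 'eef_rot': array([ 1.79907431e+02, -7.71972552e-03, -9.00085337e+01]), 'contact_force': array([ 0.37739146,  0.5097704 , -0.80035949]), 'moment': array([ 0.04310104, -0.03760589, -0.02551076]), 'gripper_force': 0.0, 'gripper_width': 0.08808346857850127} 0.019
scene {'intrinsics': array([[465.84117074,   0.        , 272.7522056 ],
       [  0.        , 465.84117074, 202.62073291],
       [  0.        ,   0.        ,   1.        ]]), 'k1': -0.15847808165512312, 'eye': array([ 1.36304699, -0.19369246,  1.15371319]), 'orientation': array([39.28614714,  0.41563906, 77.57009213])}
side {'intrinsics': array([[399.55974757,   0.        , 276.08682858],
       [  0.        , 399.55974757, 212.22582413],
       [  0.        ,   0.        ,   1.        ]]), 'k1': -0.10724752847100952, 'eye': array([0.44984269, 1.11100816, 0.9659993 ]), 'orientation': array([  52.99362543,    0.69474088, -176.18601546])}
{'intrinsics': array([[293.42711237,   0.        , 282.04136943],
       [  0.        , 293.42711237, 212.49474313],
       [  0.        ,   0.        ,   1.        ]]), 'k1': -0.010355471783055254, 'T_tool_cam': array([[ 1.14836127e-04,  9.59535112e-01,  2.81588983e-01,
         7.63563996e-02],
       [ 9.99999401e-01, -4.16706763e-04,  1.01214440e-03,
         8.32873625e-04],
       [ 1.08852813e-03,  2.81588698e-01, -9.59534585e-01,
        -1.38590157e-01],
       [ 0.00000000e+00,  0.00000000e+00,  0.00000000e+00,
         1.00000000e+00]])}
```

View pics/scene0.png

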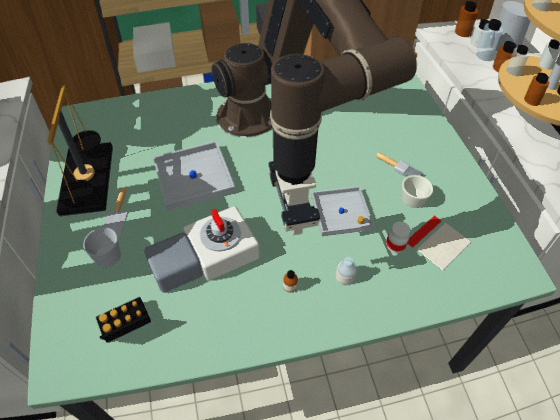

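View pics/side0.png

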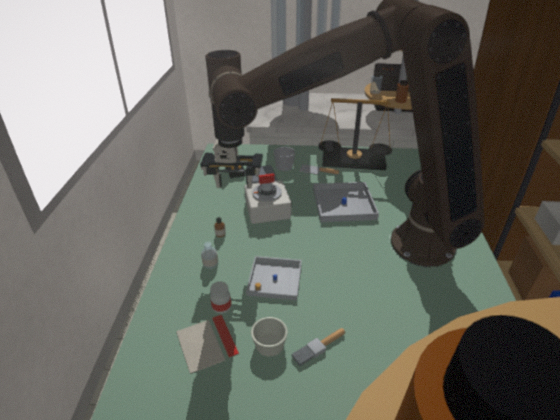

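View pics/wrist0.png

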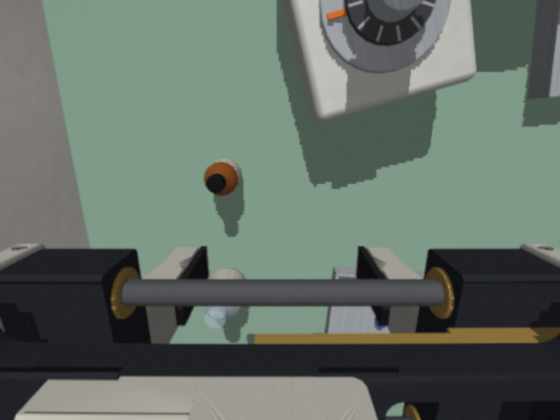

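The scene view shows the nut handle at (217,218), the small tray with post at about (342,211) and the weight at (361,219). The large decoy tray is at (193,173). The wrist view shows the pointer at (335,15) and the amber bottle at (220,178). Next I'll triangulate.

```bash
cat > h.py <<'E'
import numpy as np,cv2
from scipy.spatial.transform import Rotation as Ro
from plant import sensors,cams,r
def cap(n):
    s=sensors.get_state();c=cams.capture(n);c["hsv"]=cv2.cvtColor(c["pixels"],cv2.COLOR_RGB2HSV)
    if n=="wrist":
        R=Ro.from_euler("xyz",s["eef_rot"],degrees=True).as_matrix();T=c["T_tool_cam"]
        c["R"]=R@T[:3,:3];c["o"]=s["tcp_pos"]+R@T[:3,3]
    else: c["R"]=Ro.from_euler("xyz",c["orientation"],degrees=True).as_matrix();c["o"]=c["eye"]
    return c
def ray(c,uv):
    K=c["intrinsics"];uv=np.atleast_2d(np.float64(uv))
    p=cv2.undistortPoints(uv[:,None],K,np.array([c["k1"],0,0,0,0]),None,None,None).reshape(-1,2) if False else cv2.undistortPoints(uv[:,None],K,np.array([c["k1"],0,0,0.])).reshape(-1,2)
    d=np.c_[p[:,0],-p[:,1],-np.ones(len(p))]@c["R"].T
    return d/np.linalg.norm(d,axis=1)[:,None]
def plane(c,uv,z):
    d=ray(c,uv);return c["o"]+d*((z-c["o"][2])/d[:,2])[:,None]
def tri(c1,u1,c2,u2):
    A=0;b=0;L=[]
    for c,u in((c1,u1),(c2,u2)):
        d=ray(c,u)[0];P=np.eye(3)-np.outer(d,d);A=A+P;b=b+P@c["o"];L.append((P,c["o"]))
    x=np.linalg.solve(A,b);return x,[np.linalg.norm(P@(x-o)) for P,o in L]
def blobs(c,lo,hi,amin=6,box=None):
    m=cv2.inRange(c["hsv"],np.array(lo),np.array(hi))
    if box: k=np.zeros_like(m);x0,y0,x1,y1=box;k[y0:y1,x0:x1]=1;m=m*k
    n,l,st,ce=cv2.connectedComponentsWithStats(m)
    return [(st[i,4],ce[i].round(1),st[i,:4],l==i) for i in range(1,n) if st[i,4]>=amin]
def rect(mask):
    ys,xs=np.nonzero(mask);return cv2.minAreaRect(np.float32(np.c_[xs,ys]))
E
python3 - <<'E'
from h import *
S=cap("scene");D=cap("side")
for n,c in(("scene",S),("side",D)):
    for nm,lo,hi in(("blue",(110,120,60),(130,255,255)),("red",(0,170,110),(4,255,255)),("red2",(176,170,110),(180,255,255)),("orange",(5,170,100),(20,255,255))):
        print(n,nm,[(int(a),ce.tolist(),b.tolist()) for a,ce,b,_ in blobs(c,lo,hi) if 130<ce[1]<330 and 130<ce[0]<460])
print(plane(S,[(316,192),(367,188),(374,230),(322,233)],.022).round(3))
print(plane(S,[(154,152),(224,145),(236,192),(168,203)],.022).round(3))
print(tri(S,(342,211),D,(276,277.5)),tri(S,(217,218),D,(266,178)))
E
```

```text
scene blue [(51, [192.4, 174.2], [189, 170, 8, 9]), (26, [341.0, 210.3], [339, 208, 5, 6])]
scene red [(130, [217.2, 219.2], [211, 209, 13, 23]), (314, [423.6, 230.8], [408, 216, 33, 31]), (49, [394.8, 246.7], [386, 241, 19, 10])]
scene red2 []
scene orange [(33, [360.3, 219.9], [358, 217, 6, 7]), (10, [225.7, 243.1], [224, 241, 4, 5]), (73, [288.5, 280.6], [284, 274, 11, 12]), (16, [133.6, 302.8], [132, 301, 4, 5]), (18, [137.9, 312.1], [136, 310, 5, 5])]
side blue [(22, [343.6, 200.5], [342, 198, 4, 6]), (10, [274.5, 277.0], [274, 275, 2, 5])]
side red [(8, [266.5, 175.5], [264, 175, 6, 2])]
side red2 []
side orange []
[[0.445 0.142 0.022]
 [0.465 0.308 0.022]
 [0.629 0.272 0.022]
 [0.604 0.116 0.022]]
[[ 0.141 -0.359  0.022]
 [ 0.164 -0.113  0.022]
 [ 0.388 -0.108  0.022]
 [ 0.385 -0.327  0.022]]
(array([0.5248728 , 0.20292775, 0.00961397]), [np.float64(0.0032065746214644556), np.float64(0.0032065746214643698)]) (array([ 0.58318026, -0.18277514,  0.1525755 ]), [np.float64(0.0020250723376666327), np.float64(0.002025072337666844)])
```

Emit:
drive_tool(
  rows=[
    {"x": 0.05, "y": 0.03},
    {"x": 0.1, "y": 0.06},
    {"x": 0.14, "y": 0.09},
    {"x": 0.14, "y": 0.09},
    {"x": 0.14, "y": 0.09},
  ],
)

```text
invalid input
```

```bash
python3 - <<'E'
from h import *
W=cap("wrist");cv2.imwrite("pics/w1.png",W["pixels"][...,::-1])
for nm,lo,hi in(("red",(0,150,60),(5,255,255)),("orange",(6,170,100),(20,255,255))):
    for a,ce,b,m in blobs(W,lo,hi,40): print(nm,a,ce,b,rect(m))
E
```

```text
orange 104 [336.7  14.1] [328   9  18  11] ((336.6926574707031, 14.142205238342285), (5.651175498962402, 18.29448127746582), 73.3007583618164)
orange 289 [221.2 170.4] [206 163  28  17] ((219.7165069580078, 170.7371063232422), (27.108373641967773, 15.756458282470703), 2.602562189102173)
```

View pics/w1.png

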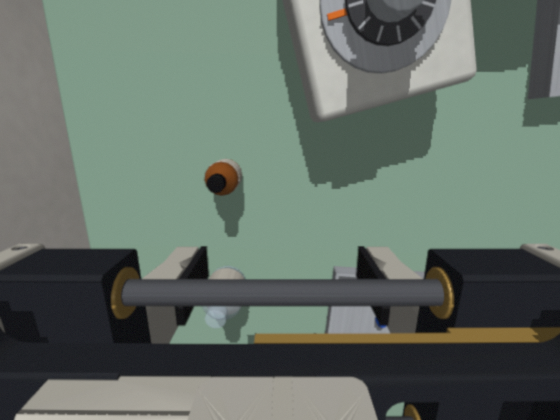

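The move was refused, so nothing moved and the picture is unchanged. The rows probably need every key, so I'll send them complete.

Emit:
drive_tool(
  rows=[
    {"x": 0.05, "y": 0.03, "z": 0, "spin": 0, "fingers": 1},
    {"x": 0.1, "y": 0.06, "z": 0, "spin": 0, "fingers": 1},
    {"x": 0.14, "y": 0.09, "z": 0, "spin": 0, "fingers": 1},
    {"x": 0.14, "y": 0.09, "z": 0, "spin": 0, "fingers": 1},
    {"x": 0.14, "y": 0.09, "z": 0, "spin": 0, "fingers": 1},
  ],
)

```text
time_s: 0.92
tcp_pos: [0.5851, -0.1401, 0.2459]
eef_rot: [-180.0, 0.0, -90.0]
contact_force: [0.1, -0.2, -0.4]
gripper_width: 0.0877
gripper_force: 0.0
```

```bash
python3 - <<'E'
from h import *
W=cap("wrist");cv2.imwrite("pics/w2.png",W["pixels"][...,::-1])
for nm,lo,hi in(("red",(0,150,60),(5,255,255)),("orange",(6,170,100),(20,255,255))):
    for a,ce,b,m in blobs(W,lo,hi,40):
        q=rect(m);print(nm,a,ce,b,q);print(plane(W,cv2.boxPoints(q),.161 if nm=="red" else .0915).round(4))
E
```

```text
red 1555 [283.8 170. ] [246 151  76  38] ((283.79083251953125, 169.88096618652344), (21.668975830078125, 77.18391418457031), 74.64986419677734)
[[ 0.6138 -0.1849  0.161 ]
 [ 0.5576 -0.2002  0.161 ]
 [ 0.5527 -0.1846  0.161 ]
 [ 0.6099 -0.1687  0.161 ]]
orange 52 [239.8 174. ] [234 171  13   7] ((239.87059020996094, 173.91763305664062), (4.338609218597412, 12.365036964416504), 77.47119140625)
[[ 0.6335 -0.1716  0.0915]
 [ 0.6213 -0.1743  0.0915]
 [ 0.6205 -0.17    0.0915]
 [ 0.6327 -0.1673  0.0915]]
```

View pics/w2.png

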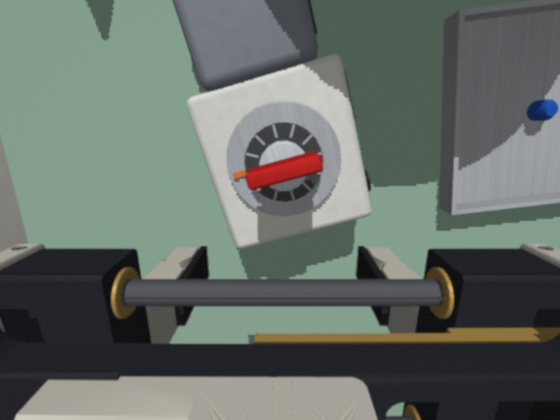

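The wrist view shows the red bar from (247,178) to (322,161), lined up with the orange pointer tip at (235,176) and the mill edge. They all give a mill yaw of about 15°, with the axis near (0.583, -0.184). Next I'll check the ring centre and the j6 range.

```bash
python3 - <<'E'
from h import *
W=cap("wrist");print(sensors.get_state()["joints"].round(1))
# red end faces / top face only: brighter part
for a,ce,b,m in blobs(W,(0,150,60),(5,255,255),400):
    v=W["hsv"][...,2][m];print(np.percentile(v,[5,25,50,75,95]))
    for t in (150,180,200,215):
        mm=m&(W["hsv"][...,2]>t);print(t,mm.sum(),mm.sum()>50 and (rect(mm),plane(W,rect(mm)[0],.161)))
# ring outer: circle
g=W["hsv"].copy();m=((g[...,1]<45)&(g[...,2]<190)&(g[...,2]>90)).astype(np.uint8)*255
k=np.zeros_like(m);cv2.circle(k,(284,158),64,255,-1);m&=k
c,_=cv2.findContours(m,0,1);c=max(c,key=cv2.contourArea)
e=cv2.fitEllipse(cv2.convexHull(c));print(e,[plane(W,e[0],z) for z in(.08,.085,.09)])
# dark burr disc
m=((g[...,2]<75)).astype(np.uint8)*255;cv2.circle(k:=np.zeros_like(m),(284,160),46,255,-1);m&=k
c=np.vstack([x for x in cv2.findContours(m,0,1)[0] if cv2.contourArea(x)>20]);e=cv2.fitEllipse(cv2.convexHull(c));print(e,plane(W,e[0],.1),plane(W,e[0],.106))
E
```

```text
[  5.2  13.7  -9.   -0.  -67.3  -5.1]
[122. 159. 171. 181. 194.]
150 1353 (((283.75665283203125, 168.35853576660156), (18.537994384765625, 76.39814758300781), 75.17352294921875), array([[ 0.58355817, -0.18548004,  0.161     ]]))
180 401 (((283.4117736816406, 166.64706420898438), (8.246211051940918, 72.76068878173828), 75.96376037597656), array([[ 0.58382213, -0.18677598,  0.161     ]]))
200 0 False
215 0 False
((283.5654296875, 160.5955047607422), (117.46251678466797, 123.45267486572266), 177.37319946289062) [array([[ 0.58341586, -0.1823469 ,  0.08      ]]), array([[ 0.58343422, -0.18290114,  0.085     ]]), array([[ 0.58345258, -0.18345537,  0.09      ]])]
((283.655517578125, 161.66603088378906), (75.82772064208984, 78.23628234863281), 175.34571838378906) [[ 0.583401   -0.18354395  0.1       ]] [[ 0.5834249  -0.18423056  0.106     ]]
```

Emit:
drive_tool(
  rows=[
    {"x": 0.01, "y": 0.0015, "z": 0, "spin": -0.184, "fingers": 1},
    {"x": 0.02, "y": 0.0015, "z": 0, "spin": -0.368, "fingers": 1},
    {"x": 0.03, "y": 0.0015, "z": 0, "spin": -0.552, "fingers": 1},
    {"x": 0.0445, "y": 0.0015, "z": 0, "spin": -0.736, "fingers": 1},
    {"x": 0.0445, "y": 0.0015, "z": 0, "spin": -0.92, "fingers": 1},
    {"x": 0.0445, "y": 0.0015, "z": 0, "spin": -1.104, "fingers": 1},
    {"x": 0.0445, "y": 0.0015, "z": 0, "spin": -1.288, "fingers": 1},
    {"x": 0.0445, "y": 0.0015, "z": 0, "spin": -1.472, "fingers": 1},
    {"x": 0.0445, "y": 0.0015, "z": 0, "spin": -1.656, "fingers": 1},
    {"x": 0.0445, "y": 0.0015, "z": 0, "spin": -1.835, "fingers": 1},
  ],
)

```text
time_s: 2.28
tcp_pos: [0.5842, -0.1835, 0.2452]
eef_rot: [-180.0, 0.0, 15.6]
contact_force: [0.4, -0.5, -0.4]
gripper_width: 0.0874
gripper_force: 0.0
```

Emit:
drive_tool(
  rows=[
    {"x": 0, "y": 0, "z": 0, "spin": 0, "fingers": 1},
    {"x": 0, "y": 0, "z": 0, "spin": 0, "fingers": 1},
  ],
)

```text
time_s: 2.52
tcp_pos: [0.5839, -0.184, 0.2453]
eef_rot: [-180.0, 0.0, 15.0]
contact_force: [-0.3, -0.4, -0.0]
gripper_width: 0.0879
gripper_force: 0.0
```

```bash
python3 - <<'E'
from h import *
W=cap("wrist");print(sensors.get_state()["joints"].round(1),sensors.get_state()["tcp_pos"])
cv2.imwrite("pics/w3.png",W["pixels"][...,::-1])
for a,ce,b,m in blobs(W,(0,150,60),(5,255,255),200):
    q=rect(m);print(a,q,plane(W,q[0],.161));p=plane(W,cv2.boxPoints(q),.161);d=p[1:]-p[:-1];print(np.degrees(np.arctan2(d[:,1],d[:,0])),np.linalg.norm(d,axis=1))
E
```

```text
[  0.8  14.7  -7.7  -0.  -67.7 104.2] [ 0.58374346 -0.18413466  0.24537165]
1186 ((281.0, 219.5), (75.0, 16.0), 90.0) [[ 0.58776551 -0.1821388   0.161     ]]
[ -75.04289169 -164.65245247  104.94771803] [0.01229183 0.06284886 0.01325811]
```

View pics/w3.png

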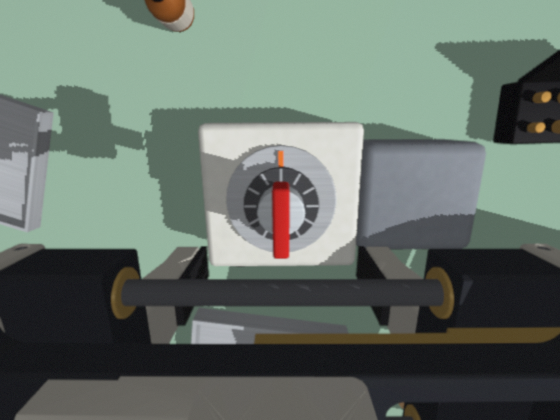

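The bar runs vertically in the image at column 281, aligned with the pointer at (280,158), and the jaws straddle it. Next I descend and close.

Emit:
drive_tool(
  rows=[
    {"x": 0, "y": 0, "z": 0.04, "spin": 0, "fingers": 1},
    {"x": 0, "y": 0, "z": 0.075, "spin": 0, "fingers": 0.5},
    {"x": 0, "y": 0, "z": 0.091, "spin": 0, "fingers": 0},
    {"x": 0, "y": 0, "z": 0.091, "spin": 0, "fingers": -0.4},
    {"x": 0, "y": 0, "z": 0.091, "spin": 0, "fingers": -0.4},
    {"x": 0, "y": 0, "z": 0.091, "spin": 0, "fingers": -0.4},
  ],
  newtons=5,
)

```text
time_s: 3.32
tcp_pos: [0.5843, -0.1846, 0.156]
eef_rot: [180.0, -0.1, 15.1]
contact_force: [0.4, -0.0, -0.2]
gripper_width: 0.0432
gripper_force: 0.0
```

Emit:
drive_tool(
  rows=[
    {"x": 0, "y": 0, "z": 0, "spin": 0, "fingers": -0.6},
    {"x": 0, "y": 0, "z": 0, "spin": 0, "fingers": -0.8},
    {"x": 0, "y": 0, "z": 0, "spin": 0, "fingers": -1},
    {"x": 0, "y": 0, "z": 0, "spin": 0, "fingers": -1},
  ],
  newtons=5,
)

```text
time_s: 3.82
tcp_pos: [0.5833, -0.1841, 0.1545]
eef_rot: [-180.0, 0.0, 15.1]
contact_force: [-0.8, 3.1, 2.0]
gripper_width: 0.0139
gripper_force: 5.0
```

```bash
cat > st.py <<'E'
from h import *
s=sensors.get_state();[print(k,np.round(s[k],4)) for k in("time_s","tcp_pos","eef_rot","contact_force","moment","gripper_width","gripper_force")]
E
python3 st.py
```

```text
time_s 3.825
tcp_pos [ 0.5833 -0.1841  0.1545]
eef_rot [-1.799658e+02  3.700000e-03  1.513590e+01]
contact_force [-0.7965  3.0961  1.9797]
moment [1.0473 0.4034 0.0355]
gripper_width 0.0139
gripper_force 4.9974
```

Emit:
drive_tool(
  rows=[
    {"x": 0, "y": -0.0008, "z": 0, "spin": 0, "fingers": -1},
    {"x": 0, "y": -0.0008, "z": 0, "spin": 0, "fingers": -1},
    {"x": 0, "y": -0.0008, "z": 0, "spin": 0, "fingers": -1},
  ],
  newtons=15,
)

```text
time_s: 4.2
tcp_pos: [0.5833, -0.1839, 0.1545]
eef_rot: [180.0, 0.0, 15.1]
contact_force: [-0.2, 0.6, 0.4]
gripper_width: 0.0138
gripper_force: 15.0
```

```bash
python3 st.py
```

```text
time_s 4.2
tcp_pos [ 0.5833 -0.1839  0.1545]
eef_rot [1.799888e+02 3.000000e-04 1.514010e+01]
contact_force [-0.2297  0.6304  0.3944]
moment [-0.0989 -0.063  -0.0191]
gripper_width 0.0138
gripper_force 14.9907
```

Emit:
drive_tool(
  rows=[
    {"x": 0, "y": 0, "z": -0.0002, "spin": 0.05, "fingers": -1},
    {"x": 0, "y": 0, "z": -0.0004, "spin": 0.1, "fingers": -1},
    {"x": 0, "y": 0, "z": -0.0006, "spin": 0.15, "fingers": -1},
    {"x": 0, "y": 0, "z": -0.0008, "spin": 0.2, "fingers": -1},
  ],
  newtons=20,
)

```text
time_s: 4.7
tcp_pos: [0.583, -0.1838, 0.1553]
eef_rot: [-180.0, 0.0, 3.6]
contact_force: [-0.7, 1.1, 1.2]
gripper_width: 0.0139
gripper_force: 20.0
```

```bash
cat > st.py <<'E'
from h import *
s=sensors.get_state();[print(k,np.round(s[k],4)) for k in("tcp_pos","eef_rot","contact_force","moment")]
W=cap("wrist");print([(int(a),ce.tolist()) for a,ce,b,m in blobs(W,(5,150,100),(20,255,255),15,(150,60,430,290))])
for a,ce,b,m in blobs(W,(5,150,100),(20,255,255),15,(150,60,430,290)):
    ys,xs=np.nonzero(m);p=plane(W,np.c_[xs,ys],.0915)[:,:2]-[.5834,-.1842];rr=np.hypot(*p.T);print("ptr ang",np.degrees(np.arctan2(*p.mean(0)[::-1])),"rmax",rr.max())
E
python3 st.py
```

```text
tcp_pos [ 0.583  -0.1838  0.1553]
eef_rot [-1.799953e+02  2.760000e-02  3.582200e+00]
contact_force [-0.6832  1.1005  1.1563]
moment [ 0.2097  0.2553 -0.0062]
[(147, [267.2, 173.1])]
ptr ang 17.008442661546777 rmax 0.053144798297313195
```

Emit:
drive_tool(
  rows=[
    {"x": 0, "y": 0, "z": -0.0002, "spin": 0.05, "fingers": -1},
    {"x": 0, "y": 0, "z": -0.0004, "spin": 0.1, "fingers": -1},
    {"x": 0, "y": 0, "z": -0.0006, "spin": 0.15, "fingers": -1},
    {"x": 0, "y": 0, "z": -0.0008, "spin": 0.2, "fingers": -1},
    {"x": 0, "y": 0, "z": -0.001, "spin": 0.25, "fingers": -1},
    {"x": 0, "y": 0, "z": -0.0012, "spin": 0.3, "fingers": -1},
  ],
)

```text
time_s: 5.5
tcp_pos: [0.583, -0.1835, 0.1564]
eef_rot: [-180.0, 0.0, -13.6]
contact_force: [-1.2, 1.9, -0.4]
gripper_width: 0.0138
gripper_force: 20.0
```

```bash
python3 st.py; python3 - <<'E'
from h import *
# baseline from w3.png (pose known)
W=cap("wrist");i=cv2.imread("pics/w3.png");W["hsv"]=cv2.cvtColor(i,cv2.COLOR_BGR2HSV)
R=Ro.from_euler("xyz",[180,0,14.9],degrees=True).as_matrix();T=W["T_tool_cam"];W["R"]=R@T[:3,:3];W["o"]=np.array([.58374,-.18413,.24537])+R@T[:3,3]
for a,ce,b,m in blobs(W,(5,150,100),(20,255,255),15,(150,60,430,290)):
    ys,xs=np.nonzero(m);p=plane(W,np.c_[xs,ys],.0915)[:,:2]-[.5834,-.1842];print("base",ce,np.degrees(np.arctan2(*p.mean(0)[::-1])),np.hypot(*p.T).max())
E
```

```text
tcp_pos [ 0.583  -0.1835  0.1564]
eef_rot [-1.79990e+02  4.36000e-02 -1.35577e+01]
contact_force [-1.18    1.9043 -0.3582]
moment [0.6874 0.4156 0.0776]
[(151, [249.6, 179.8])]
ptr ang 16.767534474599422 rmax 0.05301198278168773
base [280.4 158.4] 16.479836553391202 0.052986758051279365
```

Emit:
drive_tool(
  rows=[
    {"x": -0.0004, "y": -0.0004, "z": -0.0002, "spin": 0.05, "fingers": -1},
    {"x": -0.0004, "y": -0.0004, "z": -0.0004, "spin": 0.1, "fingers": -1},
    {"x": -0.0004, "y": -0.0004, "z": -0.0006, "spin": 0.15, "fingers": -1},
    {"x": -0.0004, "y": -0.0004, "z": -0.0008, "spin": 0.2, "fingers": -1},
    {"x": -0.0004, "y": -0.0004, "z": -0.001, "spin": 0.25, "fingers": -1},
  ],
)

```text
time_s: 6.22
tcp_pos: [0.5828, -0.1832, 0.1573]
eef_rot: [180.0, 0.0, -27.8]
contact_force: [-0.9, 0.9, -1.1]
gripper_width: 0.0141
gripper_force: 20.0
```

```bash
python3 st.py
```

```text
tcp_pos [ 0.5828 -0.1832  0.1573]
eef_rot [ 1.799917e+02  3.060000e-02 -2.782540e+01]
contact_force [-0.9492  0.9421 -1.0652]
moment [0.4402 0.4087 0.0396]
[(152, [237.2, 188.6])]
ptr ang 16.76177009051336 rmax 0.052716465602987234
```

Emit:
drive_tool(
  rows=[
    {"x": -0.0003, "y": 0, "z": -0.0002, "spin": 0.05, "fingers": -1},
    {"x": -0.0003, "y": 0, "z": -0.0004, "spin": 0.1, "fingers": -1},
    {"x": -0.0003, "y": 0, "z": -0.0004, "spin": 0.13, "fingers": -1},
  ],
)

```text
time_s: 6.65
tcp_pos: [0.5826, -0.183, 0.1578]
eef_rot: [180.0, 0.0, -35.3]
contact_force: [-0.7, 2.3, 0.4]
gripper_width: 0.014
gripper_force: 20.0
```

```bash
python3 st.py
```

```text
tcp_pos [ 0.5826 -0.183   0.1578]
eef_rot [ 1.799979e+02  2.340000e-02 -3.525410e+01]
contact_force [-0.6503  2.261   0.3592]
moment [0.7049 0.4932 0.0443]
[(148, [232.2, 194.0])]
ptr ang 16.4787594920243 rmax 0.05272572224324137
```

Emit:
drive_tool(
  rows=[
    {"x": -0.0004, "y": -0.0003, "z": -0.0002, "spin": 0.04, "fingers": -1},
    {"x": -0.0004, "y": -0.0003, "z": -0.0004, "spin": 0.08, "fingers": -1},
    {"x": -0.0004, "y": -0.0003, "z": -0.0004, "spin": 0.09, "fingers": -1},
  ],
)

```text
time_s: 7.08
tcp_pos: [0.5825, -0.1828, 0.1582]
eef_rot: [180.0, 0.0, -40.4]
contact_force: [0.2, 0.9, -1.4]
gripper_width: 0.0142
gripper_force: 20.0
```

```bash
python3 st.py
```

```text
tcp_pos [ 0.5825 -0.1828  0.1582]
eef_rot [ 1.799881e+02  2.000000e-03 -4.038760e+01]
contact_force [ 0.2467  0.8892 -1.4065]
moment [0.1981 0.1792 0.0536]
[(145, [229.1, 197.9])]
ptr ang 16.38933130867666 rmax 0.05272296460899381
```

Emit:
drive_tool(
  rows=[
    {"x": 0, "y": 0, "z": -0.0002, "spin": 0.05, "fingers": -1},
    {"x": 0, "y": 0, "z": -0.0003, "spin": 0.09, "fingers": -1},
    {"x": 0, "y": 0, "z": -0.0003, "spin": 0.09, "fingers": -1},
  ],
)

```text
time_s: 7.5
tcp_pos: [0.5826, -0.1827, 0.1586]
eef_rot: [-180.0, -0.0, -45.5]
contact_force: [0.9, 0.1, -1.9]
gripper_width: 0.0137
gripper_force: 20.0
```

```bash
python3 st.py
```

```text
tcp_pos [ 0.5826 -0.1827  0.1586]
eef_rot [-1.79995e+02 -5.90000e-03 -4.55229e+01]
contact_force [ 0.9378  0.1319 -1.8749]
moment [ 0.2226  0.0315 -0.0004]
[(143, [226.5, 202.5])]
ptr ang 16.425798618757074 rmax 0.05264994427022388
```

Emit:
drive_tool(
  rows=[
    {"x": 0, "y": 0, "z": -0.0001, "spin": 0.05, "fingers": -1},
    {"x": 0, "y": 0, "z": -0.0003, "spin": 0.09, "fingers": -1},
    {"x": 0, "y": 0, "z": -0.0003, "spin": 0.09, "fingers": -1},
  ],
)

```text
time_s: 7.92
tcp_pos: [0.5826, -0.1826, 0.1589]
eef_rot: [-180.0, -0.0, -50.7]
contact_force: [-0.7, 1.0, -2.1]
gripper_width: 0.0137
gripper_force: 20.0
```

```bash
python3 st.py
```

```text
tcp_pos [ 0.5826 -0.1826  0.1589]
eef_rot [-1.799873e+02 -1.400000e-03 -5.067360e+01]
contact_force [-0.6988  0.9828 -2.0688]
moment [0.4482 0.0007 0.0532]
[(138, [224.2, 207.2])]
ptr ang 16.37213816327619 rmax 0.05275159298581781
```

Emit:
drive_tool(
  rows=[
    {"x": 0, "y": 0, "z": -0.0001, "spin": 0.05, "fingers": -1},
    {"x": 0, "y": 0, "z": -0.0003, "spin": 0.09, "fingers": -1},
    {"x": 0, "y": 0, "z": -0.0003, "spin": 0.09, "fingers": -1},
  ],
)

```text
time_s: 8.35
tcp_pos: [0.5826, -0.1825, 0.1593]
eef_rot: [-180.0, 0.0, -55.8]
contact_force: [0.3, 1.2, -1.8]
gripper_width: 0.0139
gripper_force: 20.0
```

```bash
python3 st.py
```

```text
tcp_pos [ 0.5826 -0.1825  0.1593]
eef_rot [-1.799873e+02  5.400000e-03 -5.582700e+01]
contact_force [ 0.2511  1.23   -1.8094]
moment [ 0.7538 -0.0178 -0.0137]
[(134, [222.4, 211.9])]
ptr ang 16.308548715419608 rmax 0.05269222339175244
```

1.24 rad so far, with no sign of the stop.

Emit:
drive_tool(
  rows=[
    {"x": 0, "y": 0, "z": -0.0002, "spin": 0.05, "fingers": -1},
    {"x": 0, "y": 0, "z": -0.0003, "spin": 0.09, "fingers": -1},
    {"x": 0, "y": 0, "z": -0.0003, "spin": 0.09, "fingers": -1},
  ],
)

```text
time_s: 8.78
tcp_pos: [0.5827, -0.1826, 0.1596]
eef_rot: [-180.0, -0.0, -61.0]
contact_force: [1.0, 2.1, -1.4]
gripper_width: 0.0142
gripper_force: 20.0
```

```bash
python3 st.py
```

```text
tcp_pos [ 0.5827 -0.1826  0.1596]
eef_rot [-1.79982e+02 -1.10000e-03 -6.09836e+01]
contact_force [ 1.0437  2.1324 -1.4262]
moment [ 0.8506 -0.1948  0.0355]
[(129, [220.9, 217.0])]
ptr ang 16.25218843196421 rmax 0.05256600671080868
```

Emit:
drive_tool(
  rows=[
    {"x": -0.0003, "y": -0.0004, "z": -0.0002, "spin": 0.05, "fingers": -1},
    {"x": -0.0003, "y": -0.0004, "z": -0.0003, "spin": 0.09, "fingers": -1},
    {"x": -0.0003, "y": -0.0004, "z": -0.0003, "spin": 0.09, "fingers": -1},
  ],
)

```text
time_s: 9.2
tcp_pos: [0.5828, -0.1824, 0.1599]
eef_rot: [-180.0, -0.0, -66.1]
contact_force: [-0.0, 1.1, -1.0]
gripper_width: 0.014
gripper_force: 20.0
```

```bash
python3 st.py
```

```text
tcp_pos [ 0.5828 -0.1824  0.1599]
eef_rot [-1.799986e+02 -1.440000e-02 -6.614070e+01]
contact_force [-0.0187  1.1481 -0.9531]
moment [ 0.2818 -0.0359 -0.0432]
[(124, [220.0, 222.0])]
ptr ang 16.293728385217822 rmax 0.05270535932037166
```

Emit:
drive_tool(
  rows=[
    {"x": 0, "y": 0, "z": -0.0002, "spin": 0.05, "fingers": -1},
    {"x": 0, "y": 0, "z": -0.0003, "spin": 0.09, "fingers": -1},
    {"x": 0, "y": 0, "z": -0.0003, "spin": 0.09, "fingers": -1},
  ],
)

```text
time_s: 9.62
tcp_pos: [0.5829, -0.1823, 0.1603]
eef_rot: [-180.0, -0.0, -71.3]
contact_force: [-0.3, 0.4, -0.8]
gripper_width: 0.014
gripper_force: 20.0
```

```bash
python3 st.py
```

```text
tcp_pos [ 0.5829 -0.1823  0.1603]
eef_rot [-1.799915e+02 -1.070000e-02 -7.129290e+01]
contact_force [-0.3282  0.4324 -0.8342]
moment [ 1.971e-01 -1.335e-01 -1.000e-04]
[(116, [219.4, 227.0])]
ptr ang 16.260666715173237 rmax 0.052621852324457326
```

1.51 rad.

Emit:
drive_tool(
  rows=[
    {"x": 0, "y": 0, "z": -0.0002, "spin": 0.05, "fingers": -1},
    {"x": 0, "y": 0, "z": -0.0003, "spin": 0.09, "fingers": -1},
    {"x": 0, "y": 0, "z": -0.0003, "spin": 0.09, "fingers": -1},
  ],
)

```text
time_s: 10.05
tcp_pos: [0.5829, -0.1821, 0.1605]
eef_rot: [-180.0, -0.0, -76.4]
contact_force: [0.6, 0.8, -1.1]
gripper_width: 0.0137
gripper_force: 20.0
```

```bash
python3 st.py
```

```text
tcp_pos [ 0.5829 -0.1821  0.1605]
eef_rot [-1.799816e+02 -6.000000e-04 -7.645000e+01]
contact_force [ 0.5596  0.7674 -1.1357]
moment [ 0.4005 -0.2724  0.017 ]
[(110, [219.5, 232.0])]
ptr ang 16.186952371748244 rmax 0.05244868436959378
```

Emit:
drive_tool(
  rows=[
    {"x": 0, "y": 0, "z": -0.0002, "spin": 0.05, "fingers": -1},
    {"x": 0, "y": 0, "z": -0.0003, "spin": 0.09, "fingers": -1},
    {"x": 0, "y": 0, "z": -0.0003, "spin": 0.09, "fingers": -1},
  ],
)

```text
time_s: 10.48
tcp_pos: [0.5829, -0.1821, 0.1608]
eef_rot: [-180.0, -0.0, -81.6]
contact_force: [0.4, 1.6, -0.9]
gripper_width: 0.0137
gripper_force: 20.0
```

```bash
python3 st.py
```

```text
tcp_pos [ 0.5829 -0.1821  0.1608]
eef_rot [-1.799829e+02 -1.000000e-04 -8.160170e+01]
contact_force [ 0.3902  1.6465 -0.879 ]
moment [ 0.4782 -0.4793  0.0538]
[(101, [219.9, 237.3])]
ptr ang 16.356301048842838 rmax 0.05249132236082449
```

1.69 rad.

Emit:
drive_tool(
  rows=[
    {"x": -0.0002, "y": 0, "z": -0.0002, "spin": 0.05, "fingers": -1},
    {"x": -0.0002, "y": 0, "z": -0.0003, "spin": 0.09, "fingers": -1},
    {"x": -0.0002, "y": 0, "z": -0.0003, "spin": 0.09, "fingers": -1},
  ],
)

```text
time_s: 10.9
tcp_pos: [0.583, -0.1821, 0.1612]
eef_rot: [-180.0, -0.0, -86.8]
contact_force: [0.6, 0.4, -1.6]
gripper_width: 0.0139
gripper_force: 20.0
```

```bash
python3 st.py
```

```text
tcp_pos [ 0.583  -0.1821  0.1612]
eef_rot [-1.799698e+02 -1.120000e-02 -8.675700e+01]
contact_force [ 0.625   0.3669 -1.5606]
moment [ 0.1455 -0.7542  0.0057]
[(94, [220.9, 242.3])]
ptr ang 16.306979675108455 rmax 0.05255776414967581
```

Emit:
drive_tool(
  rows=[
    {"x": 0, "y": 0, "z": -0.0002, "spin": 0.05, "fingers": -1},
    {"x": 0, "y": 0, "z": -0.0003, "spin": 0.08, "fingers": -1},
    {"x": 0, "y": 0, "z": -0.0003, "spin": 0.08, "fingers": -1},
  ],
)

```text
time_s: 11.32
tcp_pos: [0.5833, -0.1821, 0.1614]
eef_rot: [-179.9, -0.0, -91.4]
contact_force: [5.0, -1.0, -4.2]
gripper_width: 0.0135
gripper_force: 20.0
```

```bash
python3 st.py
```

```text
tcp_pos [ 0.5833 -0.1821  0.1614]
eef_rot [-1.799427e+02 -1.290000e-02 -9.137100e+01]
contact_force [ 4.9562 -1.0448 -4.1527]
moment [-0.3734 -1.8657  0.0851]
[(67, [223.0, 246.0])]
ptr ang 15.709944073410368 rmax 0.05236598842649575
```

The lateral force rose to 5 N, which may be the stop. I'll relax sideways and see what remains.

Emit:
drive_tool(
  rows=[
    {"x": 0, "y": -0.0006, "z": 0, "spin": 0, "fingers": -1},
    {"x": 0, "y": -0.0006, "z": 0, "spin": 0, "fingers": -1},
  ],
)

```text
time_s: 11.62
tcp_pos: [0.5834, -0.1821, 0.1614]
eef_rot: [-180.0, -0.0, -91.4]
contact_force: [3.9, -0.3, -3.4]
gripper_width: 0.0139
gripper_force: 20.0
```

```bash
python3 st.py
```

```text
tcp_pos [ 0.5834 -0.1821  0.1614]
eef_rot [-1.799967e+02 -7.200000e-03 -9.140660e+01]
contact_force [ 3.893  -0.2752 -3.4361]
moment [-0.4578 -1.6542  0.115 ]
[(66, [223.1, 246.0])]
ptr ang 15.704754256489837 rmax 0.052401528642743736
```

Emit:
drive_tool(
  rows=[
    {"x": 0, "y": 0, "z": 0, "spin": -0.04, "fingers": -1},
    {"x": 0, "y": 0, "z": -0.001, "spin": -0.04, "fingers": -1},
    {"x": 0, "y": 0, "z": -0.002, "spin": -0.04, "fingers": -1},
    {"x": 0, "y": 0, "z": -0.002, "spin": -0.04, "fingers": -1},
  ],
)

```text
time_s: 12.18
tcp_pos: [0.5832, -0.1821, 0.1636]
eef_rot: [180.0, -0.0, -89.2]
contact_force: [1.6, -1.4, -1.4]
gripper_width: 0.0138
gripper_force: 20.0
```

```bash
python3 st.py
```

```text
tcp_pos [ 0.5832 -0.1821  0.1636]
eef_rot [ 1.799906e+02 -8.000000e-03 -8.916860e+01]
contact_force [ 1.6419 -1.3983 -1.3895]
moment [-0.4263 -0.9654  0.0583]
[(92, [222.1, 243.7])]
ptr ang 16.429707563032267 rmax 0.05245053070985272
```

Emit:
drive_tool(
  rows=[
    {"x": 0, "y": 0, "z": -0.001, "spin": 0, "fingers": -1},
    {"x": 0, "y": 0, "z": -0.002, "spin": 0, "fingers": -1},
    {"x": 0, "y": 0, "z": -0.003, "spin": 0, "fingers": -1},
    {"x": 0, "y": 0, "z": -0.003, "spin": 0, "fingers": -1},
  ],
)

```text
time_s: 12.72
tcp_pos: [0.5828, -0.1819, 0.1663]
eef_rot: [179.9, 0.0, -89.1]
contact_force: [-0.7, -0.6, -0.1]
gripper_width: 0.0141
gripper_force: 20.0
```

```bash
python3 st.py
```

```text
tcp_pos [ 0.5828 -0.1819  0.1663]
eef_rot [ 1.799466e+02  1.550000e-02 -8.914780e+01]
contact_force [-0.7087 -0.6299 -0.0737]
moment [ 0.0976 -0.0078  0.0183]
[(89, [222.4, 241.9])]
ptr ang 16.396157989614384 rmax 0.052503351744147185
```

Emit:
drive_tool(
  rows=[
    {"x": 0, "y": 0, "z": -0.001, "spin": 0, "fingers": -1},
    {"x": 0, "y": 0, "z": -0.002, "spin": 0, "fingers": -1},
    {"x": 0, "y": 0, "z": -0.003, "spin": 0, "fingers": -1},
    {"x": 0, "y": 0, "z": -0.003, "spin": 0, "fingers": -1},
  ],
)

```text
time_s: 13.28
tcp_pos: [0.5834, -0.182, 0.1695]
eef_rot: [-180.0, -0.0, -89.1]
contact_force: [-0.0, 0.1, -1.5]
gripper_width: 0.0138
gripper_force: 20.0
```

```bash
python3 st.py
```

```text
tcp_pos [ 0.5834 -0.182   0.1695]
eef_rot [-1.799943e+02 -6.000000e-04 -8.913710e+01]
contact_force [-0.0109  0.1085 -1.498 ]
moment [ 0.0378 -0.0195  0.07  ]
[(83, [223.9, 240.5])]
ptr ang 16.358645017888993 rmax 0.052553522258566306
```

Only the weight remains and all other forces are near zero, so the thread has let go. I'll lift it clear.

Emit:
drive_tool(
  rows=[
    {"x": 0, "y": 0, "z": -0.002, "spin": 0, "fingers": -1},
    {"x": 0, "y": 0, "z": -0.005, "spin": 0, "fingers": -1},
    {"x": 0, "y": 0, "z": -0.01, "spin": 0, "fingers": -1},
    {"x": 0, "y": 0, "z": -0.018, "spin": 0, "fingers": -1},
    {"x": 0, "y": 0, "z": -0.03, "spin": 0, "fingers": -1},
    {"x": 0, "y": 0, "z": -0.03, "spin": 0, "fingers": -1},
  ],
)

```text
time_s: 14.08
tcp_pos: [0.5842, -0.1821, 0.201]
eef_rot: [-179.8, -0.0, -89.1]
contact_force: [0.4, -0.1, -2.3]
gripper_width: 0.0138
gripper_force: 20.0
```

```bash
python3 st.py; python3 - <<'E'
from h import *
S=cap("scene")
for a,ce,b,m in blobs(S,(110,120,60),(130,255,255)): print("blue",a,ce,plane(S,ce,.014))
W=cap("wrist");cv2.imwrite("pics/w4.png",W["pixels"][...,::-1]);print(sensors.get_state()["joints"].round(1))
E
```

```text
tcp_pos [ 0.5842 -0.1821  0.201 ]
eef_rot [-1.798447e+02 -1.930000e-02 -8.912860e+01]
contact_force [ 0.4428 -0.0879 -2.2747]
moment [-0.0181 -0.0257 -0.0006]
[(18, [290.7, 208.6]), (66, [232.3, 227.5])]
ptr ang -143.43791315329847 rmax 0.011051196360797278
ptr ang 16.451500498550484 rmax 0.05237617467027129
blue 34 [191.4 174.2] [[ 0.27022467 -0.24055302  0.014     ]]
blue 27 [341.1 210.4] [[0.52859776 0.20047841 0.014     ]]
[  1.   16.5 -11.5  -0.  -62.   -0.1]
```

View pics/w4.png

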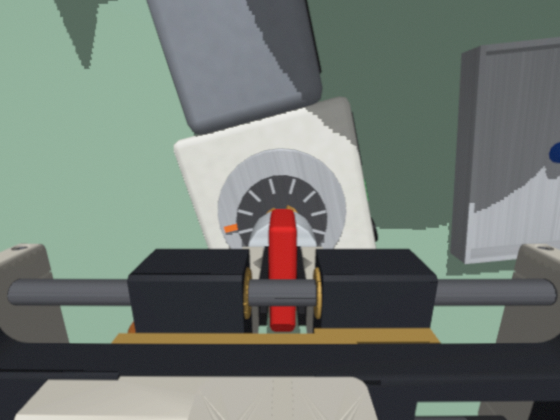

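The nut hangs upright in the jaws (bar at columns 270–297) and the pointer at (231,228) hasn't moved. Next I carry it past the tray so the wrist camera looks straight down on the post.

Emit:
drive_tool(
  rows=[
    {"x": -0.02, "y": 0.0, "z": -0.02, "spin": 0, "fingers": -1},
    {"x": -0.07, "y": 0.01, "z": -0.04, "spin": 0, "fingers": -1},
    {"x": -0.12, "y": 0.015, "z": -0.04, "spin": 0, "fingers": -1},
    {"x": -0.18, "y": 0.02, "z": -0.04, "spin": 0, "fingers": -1},
    {"x": -0.24, "y": 0.03, "z": -0.04, "spin": 0, "fingers": -1},
    {"x": -0.3, "y": 0.035, "z": -0.04, "spin": 0, "fingers": -1},
    {"x": -0.36, "y": 0.04, "z": -0.04, "spin": 0, "fingers": -1},
    {"x": -0.41, "y": 0.045, "z": -0.04, "spin": 0, "fingers": -1},
    {"x": -0.445, "y": 0.05, "z": -0.04, "spin": 0, "fingers": -1},
    {"x": -0.46, "y": 0.05, "z": -0.04, "spin": 0, "fingers": -1},
  ],
)

```text
time_s: 15.48
tcp_pos: [0.5258, 0.2789, 0.2387]
eef_rot: [180.0, -0.0, -89.0]
contact_force: [-0.2, 0.1, -2.5]
gripper_width: 0.014
gripper_force: 20.0
```

Emit:
drive_tool(
  rows=[
    {"x": 0, "y": 0, "z": 0, "spin": 0, "fingers": -1},
    {"x": 0, "y": 0, "z": 0, "spin": 0, "fingers": -1},
    {"x": 0, "y": 0, "z": 0, "spin": 0, "fingers": -1},
  ],
)

```text
time_s: 15.85
tcp_pos: [0.5266, 0.2761, 0.2395]
eef_rot: [180.0, -0.0, -89.2]
contact_force: [-0.6, -0.2, -1.3]
gripper_width: 0.0142
gripper_force: 20.0
```

```bash
python3 - <<'E'
from h import *
s=sensors.get_state();print(s["tcp_pos"],s["eef_rot"],s["contact_force"],s["gripper_width"])
W=cap("wrist");cv2.imwrite("pics/w5.png",W["pixels"][...,::-1])
for a,ce,b,m in blobs(W,(108,120,50),(130,255,255),20): print("blue",a,ce,rect(m),[plane(W,ce,z) for z in(.004,.02)])
for a,ce,b,m in blobs(W,(0,150,60),(5,255,255),200): print("red",a,ce,b)
for a,ce,b,m in blobs(W,(8,150,60),(25,255,255),30): print("brass",a,ce,b,plane(W,ce,.022))
E
```

```text
[0.52663718 0.27609198 0.23945062] [ 1.79998041e+02 -2.54471961e-03 -8.92133035e+01] [-0.58761658 -0.16244888 -1.34214979] 0.014192723760142096
blue 127 [282.7 127.8] ((282.5, 128.0), (12.0, 11.0), 90.0) [array([[0.526418  , 0.20129824, 0.004     ]]), array([[0.52643669, 0.20123197, 0.02      ]])]
red 407 [172.5 214.9] [147 202  39  38]
red 1835 [282.3 245.3] [268 209  29  70]
red 599 [282.3 317.6] [270 306  26  25]
brass 149 [241.  166.5] [234 160  14  14] [[0.57622544 0.24693273 0.022     ]]
```

View pics/w5.png

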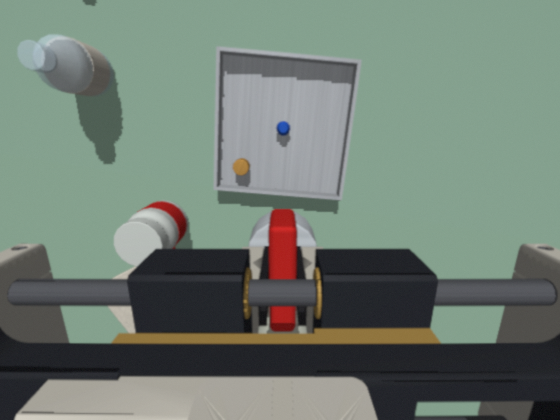

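The post is at (282.7,127.8), giving (0.5264, 0.2013), which fits the tray's size and corners. The nut hub's arc spans columns 250–316. Next I check how the nut sits in the jaws along the bar.

```bash
python3 - <<'E'
from h import *
W=cap("wrist");s=sensors.get_state();t=s["tcp_pos"]
m=cv2.inRange(W["hsv"],(0,150,60),(5,255,255));m[:,:262]=0;m[:,305:]=0
ys,xs=np.nonzero(m);print("rows",ys.min(),ys.max(),"cols",xs.min(),xs.max())
v=W["hsv"][ys.min()-2:260,282,2];print(v.tolist())
for dz in(.0065,.0105,.0125,-.0235):
    for row in(ys.min()-.5,ys.max()+.5):
        p=plane(W,[282.3,row],t[2]+dz)[0]-t;print("dz",dz,"row",row,"tool x",(-p[1]).round(4),"dx",p[0].round(4))
# tray floor centre by corners of inner/outer rim
print(plane(W,[(219,49),(359,61),(343,198),(216,189)],.022).round(4), plane(W,[(219,49),(359,61),(343,198),(216,189)],.022).mean(0))
E
```

```text
rows 209 330 cols 268 296
[94, 103, 146, 159, 160, 160, 160, 160, 160, 162, 160, 161, 161, 162, 162, 163, 163, 164, 168, 180, 194, 204, 203, 198, 189, 182, 176, 174, 172, 173, 174, 174, 174, 173, 173, 175, 173, 174, 174, 174, 174, 175, 174, 174, 173, 174, 174, 174, 174, 173, 172, 175, 174]
dz 0.0065 row 208.5 tool x 0.0397 dx -0.0003
dz 0.0065 row 330.5 tool x -0.0278 dx -0.0012
dz 0.0105 row 208.5 tool x 0.0408 dx -0.0003
dz 0.0105 row 330.5 tool x -0.0246 dx -0.0012
dz 0.0125 row 208.5 tool x 0.0414 dx -0.0003
dz 0.0125 row 330.5 tool x -0.0231 dx -0.0012
dz -0.0235 row 208.5 tool x 0.0313 dx -0.0004
dz -0.0235 row 330.5 tool x -0.0515 dx -0.0016
[[0.5971 0.1195 0.022 ]
 [0.4435 0.1293 0.022 ]
 [0.4501 0.2845 0.022 ]
 [0.6079 0.2753 0.022 ]] [0.52464884 0.20213699 0.022     ]
```

Emit:
drive_tool(
  rows=[
    {"x": 0.03, "y": 0.0008, "z": 0, "spin": 0, "fingers": -1},
    {"x": 0.06, "y": 0.0008, "z": 0.02, "spin": 0, "fingers": -1},
    {"x": 0.0733, "y": 0.0008, "z": 0.06, "spin": 0, "fingers": -1},
    {"x": 0.0733, "y": 0.0008, "z": 0.1, "spin": 0, "fingers": -1},
    {"x": 0.0733, "y": 0.0008, "z": 0.13, "spin": 0, "fingers": -1},
    {"x": 0.0733, "y": 0.0008, "z": 0.149, "spin": 0, "fingers": -1},
    {"x": 0.0733, "y": 0.0008, "z": 0.149, "spin": 0, "fingers": -1},
    {"x": 0.0733, "y": 0.0008, "z": 0.149, "spin": 0, "fingers": -1},
    {"x": 0.0733, "y": 0.0008, "z": 0.149, "spin": 0, "fingers": -1},
  ],
)

```text
time_s: 17.08
tcp_pos: [0.5273, 0.2041, 0.0916]
eef_rot: [-179.9, 0.1, -89.1]
contact_force: [0.1, -0.0, -0.7]
gripper_width: 0.0139
gripper_force: 20.0
```

```bash
python3 - <<'E'
from h import *
s=sensors.get_state();print(s["tcp_pos"],s["eef_rot"],s["contact_force"],s["gripper_width"])
ims=[]
for n,(x,y) in(("side",(276,270)),("wrist",(282,200))):
    c=cap(n);w,h=(40,30) if n=="side" else (140,105)
    ims.append(cv2.resize(c["pixels"][y-h:y+h,x-w:x+w,::-1],(400,300),interpolation=cv2.INTER_CUBIC))
cv2.imwrite("pics/p6.png",np.hstack(ims))
E
```

```text
[0.52731421 0.20407097 0.09157282] [-1.79907777e+02  6.77726914e-02 -8.91439732e+01] [ 0.13544744 -0.0301729  -0.70810748] 0.013925573949869017
```

View pics/p6.png

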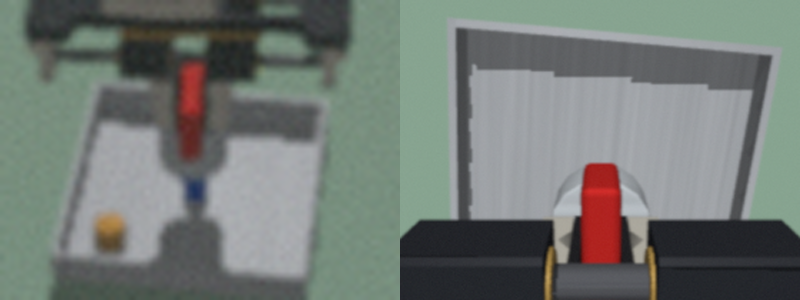

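The side crop shows the hub centred over the blue post (columns 193 vs 195 at 5x), with the weight clear of it. I'll nudge 1 mm and lower by feel.

Emit:
drive_tool(
  rows=[
    {"x": 0.001, "y": 0, "z": 0.006, "spin": 0, "fingers": -1},
    {"x": 0.001, "y": 0, "z": 0.012, "spin": 0, "fingers": -1},
    {"x": 0.001, "y": 0, "z": 0.016, "spin": 0, "fingers": -1},
    {"x": 0.001, "y": 0, "z": 0.016, "spin": 0, "fingers": -1},
  ],
)

```text
time_s: 17.68
tcp_pos: [0.5265, 0.2027, 0.0737]
eef_rot: [179.9, -0.0, -89.1]
contact_force: [0.3, -0.8, -1.4]
gripper_width: 0.0137
gripper_force: 20.0
```

Emit:
drive_tool(
  rows=[
    {"x": 0, "y": 0, "z": 0.002, "spin": 0, "fingers": -1},
    {"x": 0, "y": 0, "z": 0.004, "spin": 0, "fingers": -1},
    {"x": 0, "y": 0, "z": 0.006, "spin": 0, "fingers": -1},
    {"x": 0, "y": 0, "z": 0.006, "spin": 0, "fingers": -1},
  ],
)

```text
time_s: 18.18
tcp_pos: [0.5267, 0.2028, 0.0682]
eef_rot: [180.0, -0.0, -89.1]
contact_force: [0.6, -0.0, -1.3]
gripper_width: 0.0136
gripper_force: 20.0
```

Emit:
drive_tool(
  rows=[
    {"x": 0, "y": 0, "z": 0.002, "spin": 0, "fingers": -1},
    {"x": 0, "y": 0, "z": 0.004, "spin": 0, "fingers": -1},
    {"x": 0, "y": 0, "z": 0.006, "spin": 0, "fingers": -1},
    {"x": 0, "y": 0, "z": 0.006, "spin": 0, "fingers": -1},
  ],
)

```text
time_s: 18.68
tcp_pos: [0.5266, 0.2028, 0.0621]
eef_rot: [180.0, -0.0, -89.1]
contact_force: [-0.7, -0.8, -1.4]
gripper_width: 0.0135
gripper_force: 20.0
```

Emit:
drive_tool(
  rows=[
    {"x": 0, "y": 0, "z": 0.001, "spin": 0, "fingers": -1},
    {"x": 0, "y": 0, "z": 0.002, "spin": 0, "fingers": -1},
    {"x": 0, "y": 0, "z": 0.003, "spin": 0, "fingers": -1},
    {"x": 0, "y": 0, "z": 0.003, "spin": 0, "fingers": -1},
  ],
)

```text
time_s: 19.18
tcp_pos: [0.5267, 0.2029, 0.0593]
eef_rot: [180.0, -0.0, -89.1]
contact_force: [0.5, 0.7, -1.3]
gripper_width: 0.014
gripper_force: 20.0
```

Emit:
drive_tool(
  rows=[
    {"x": 0, "y": 0, "z": 0.001, "spin": 0, "fingers": -1},
    {"x": 0, "y": 0, "z": 0.002, "spin": 0, "fingers": -1},
    {"x": 0, "y": 0, "z": 0.002, "spin": 0, "fingers": -1},
    {"x": 0, "y": 0, "z": 0.002, "spin": 0, "fingers": -1},
  ],
)

```text
time_s: 19.68
tcp_pos: [0.5268, 0.2029, 0.0574]
eef_rot: [-180.0, 0.0, -89.1]
contact_force: [0.7, -0.7, -1.4]
gripper_width: 0.0137
gripper_force: 20.0
```

Emit:
drive_tool(
  rows=[
    {"x": 0, "y": 0, "z": 0.001, "spin": 0, "fingers": -1},
    {"x": 0, "y": 0, "z": 0.0015, "spin": 0, "fingers": -1},
    {"x": 0, "y": 0, "z": 0.0015, "spin": 0, "fingers": -1},
  ],
)

```text
time_s: 20.05
tcp_pos: [0.5269, 0.2029, 0.0564]
eef_rot: [-180.0, 0.0, -89.1]
contact_force: [-2.1, -0.5, 4.8]
gripper_width: 0.014
gripper_force: 20.0
```

Contact came at TCP z = 0.0565, so the nut's origin is about 53 mm below the TCP and the rim is on the tray floor. I'll unload, release slowly and retreat.

Emit:
drive_tool(
  rows=[
    {"x": 0, "y": 0, "z": -0.0006, "spin": 0, "fingers": -0.7},
    {"x": 0, "y": 0, "z": -0.0006, "spin": 0, "fingers": -0.6},
    {"x": 0, "y": 0, "z": -0.0006, "spin": 0, "fingers": -0.5},
    {"x": 0, "y": 0, "z": -0.0006, "spin": 0, "fingers": -0.4},
    {"x": 0, "y": 0, "z": -0.0006, "spin": 0, "fingers": -0.3},
    {"x": 0, "y": 0, "z": -0.0006, "spin": 0, "fingers": -0.2},
  ],
  newtons=5,
)

```text
time_s: 20.8
tcp_pos: [0.5267, 0.2029, 0.0564]
eef_rot: [180.0, -0.0, -89.1]
contact_force: [-0.4, 0.4, 0.6]
gripper_width: 0.0335
gripper_force: 0.0
```

Emit:
drive_tool(
  rows=[
    {"x": 0, "y": 0, "z": -0.005, "spin": 0, "fingers": -0.1},
    {"x": 0, "y": 0, "z": -0.015, "spin": 0, "fingers": -0.1},
    {"x": 0, "y": 0, "z": -0.035, "spin": 0, "fingers": -0.1},
    {"x": 0, "y": 0, "z": -0.07, "spin": 0, "fingers": -0.1},
    {"x": 0, "y": 0, "z": -0.12, "spin": 0, "fingers": -0.1},
    {"x": -0.05, "y": 0, "z": -0.17, "spin": 0, "fingers": 0},
    {"x": -0.08, "y": 0, "z": -0.18, "spin": 0, "fingers": 0},
    {"x": -0.08, "y": 0, "z": -0.18, "spin": 0, "fingers": 0},
    {"x": -0.08, "y": 0, "z": -0.18, "spin": 0, "fingers": 0},
  ],
)

```text
time_s: 21.92
tcp_pos: [0.5251, 0.2826, 0.2366]
eef_rot: [180.0, -0.0, -89.1]
contact_force: [0.7, -0.8, -0.2]
gripper_width: 0.044
gripper_force: 0.0
```

```bash
python3 - <<'E'
from h import *
s=sensors.get_state();print(s["time_s"],s["tcp_pos"],s["contact_force"],s["gripper_width"],s["gripper_force"])
W=cap("wrist");S=cap("scene");D=cap("side")
cv2.imwrite("pics/p7.png",np.hstack([W["pixels"][20:260,130:450,::-1],cv2.resize(D["pixels"][240:300,236:316,::-1],(320,240),interpolation=cv2.INTER_CUBIC)]))
for a,ce,b,m in blobs(W,(0,150,60),(5,255,255),200): print("red",a,ce,b,plane(W,rect(m)[0],.065))
for a,ce,b,m in blobs(S,(5,150,100),(20,255,255),6,(205,225,245,260)): print("pointer scene (was 225.7,243.1)",a,ce)
E
```

```text
21.925 [0.5251143  0.28263259 0.236555  ] [ 0.7418965  -0.81694842 -0.16744639] 0.043967393836136716 0.0
red 703 [281.6 120.6] [276  91  12  60] [[0.52636038 0.20049617 0.065     ]]
red 415 [170.6 211.3] [145 198  39  39] [[0.64977995 0.29824983 0.065     ]]
pointer scene (was 225.7,243.1) 17 [219.8 229.8]
pointer scene (was 225.7,243.1) 12 [225.5 242.7]
```

View pics/p7.png

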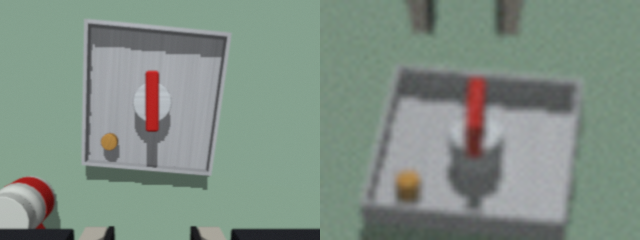

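The nut stands upright in the tray centre, at (0.5264, 0.2005) against the post's (0.5264, 0.2013). The pointer hasn't moved, the weight is in place and the jaws are clear.

```bash
python3 -c "
from plant import r
print(r.close_job())"
```

```text
the job is handed in; nothing more can be done
None
```

I unscrewed the nut, lifted it off and set it upright over the blue post in the tray, fully home and released, with the pointer unmoved; the job is handed in, and no verdict was returned.

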